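# Seat a clay tile against the sprung plunger of a carving jig and hold it

## Task

Ready the clay tile for carving: first push the jig's blue side gate shut until it clicks home on its ball catch, then ease the tile along the jig, pressing back the brass sprung plunger, until it sits square and firm against both red stop blocks. Finish while holding it there with the fingers still pressing, for the spring would push it back out. Do not ram the fragile tile, and leave the bowl, jar and brush where they are.

Things in the scene. Friction and masses are not known exactly. Their poses are not given: they have to be found in the camera images.
- jig: Tile-carving jig, fixed to the bench: plywood board 280 (x) x 180 (y) x 15 mm. Origin: centre of its underside. The tile slides towards its +x in an 88 mm wide channel (y -44 to +44 mm) between an aluminium fence at -y (x -105 to +60, top 50 mm above the bench) and the blue gate at +y; the -x end is open. Grey spring housing at x +70 to +135, top 60 mm above the bench.
- catch_ball (a point): Sprung brass ball of the gate's catch, 35 mm above the bench, on a grey post (22 x 24 mm, top 49 mm above the bench) whose centre is at x -128, y +55 mm in the jig's frame, just beyond the free end of the shut gate.
- gate_hinge (a point): On the gate's vertical hinge axis, 15 mm above the bench (board top), at x +50, y +49 mm in the jig's frame. Its axes turn with the gate: the gate extends along its -x; its +y side is the gate's outer face (5 mm from the axis), the side to push on.
- gate_knob (a point): Centre of the black knob (16 mm diameter, 18 mm tall, on a 10 mm stem, top 81 mm above the bench) on the gate's top edge, 138 mm from the hinge axis.
- gate (a joint): Gate angle, rad: 0 = shut, parallel to the fence, on its end stop and held by the ball catch; grows to 1.3 as the free end swings out to the jig's +y. Panel 10 mm thick, 8 to 150 mm from the hinge axis, 18 to 51 mm above the bench, stays where left. From about 0.08 rad the ball resists (5 to 10 N at 100 mm from the hinge), then snaps the gate to 0.
- plunger (a joint): Travel of the sprung plunger in m: 0 = fully out, grows as it is pushed to the jig's +x. Brass nose 18 mm diameter, axis 28.5 mm above the bench at y = 0, standing 20 mm proud of the stop blocks: the tile meets them at 0.020. Spring 2 N at 0, rising 0.2 N per mm to 6 N at the stop.
- stop: The hard stop: two red steel blocks, 18 mm wide, 22 mm tall, at y +31 and -31 mm, fixed to the jig. Origin midway between their front faces, x +60 mm in the jig's frame, 29 mm above the bench; axes as the jig's. The faces look to -x.
- tile: Loose fired terracotta tile, relief on top, 80 x 80 x 25 mm, about 0.3 kg, flat on the waxed board, sliding easily, 4 mm play each side, short of the plunger. Origin: centre of its underside; x along the jig's x within 2 degrees. Home, its centre is 40 mm before the stop faces. Push the middle of its -x face; 6 N spring and 0.5 to 4 N friction resist: 15 to 25 N holds it firmly.
- bowl: Bystander: terracotta bowl, 100 mm across, 50 mm tall; origin under its centre.
- jar: Bystander: blue jar with white cap, 60 mm diameter, 75 mm tall; origin under its centre.
- brush: Bystander: wooden brush 170 mm long lying on the bench along its own x; origin under its middle.
There are look-alikes about, which are no part of the job. What is shaped like the tile but green or turquoise is not meant.

How it is judged:
By the outcome, as a careful person would: the job done as asked, in the order asked, and still so for the second after the job is handed in, while the arm keeps its last pose, push and grip.
It also fails if it takes over 54 s, if anything falls off the work surface, if the arm or the gripper's body presses on something with over 40 N, if the wrist force passes 120 N, or if a joint passes its speed limit or range.

## Robot

A 6-joint arm with a two-finger parallel gripper is mounted at the origin on the work surface. World frame = base frame: x ahead of the robot, y to its left, z up, the work surface at z = 0. Lengths are in m, angles in degrees, forces in N, time in s.
With the tool pointing down it reaches from about 0.4 to 0.825 m from the base axis. Payload 7 kg.
Tool frame: the origin (TCP) lies between the finger pads; the fingertips stand ctrl.nose_length ahead of it and the grasp point (between the pads) lies 2 mm behind it (ctrl.nose_length is the distance from the TCP to the fingertips, in m); z points along the fingers, y is the line along which they close (so a half turn about z gives the same grasp; the last joint's range is limited). The gripper opens to 88 mm and grips with 3 to 60 N. Pads are 19 mm wide; open, the fingers measure 130 mm over their backs; the gripper's body (78 mm by 193 mm) begins 47 mm behind the grasp point.
Start: joints at [-54.597, 20.546, 0.682, 0, -70.136, -16.507], TCP at [0.219, -0.639, 0.244] pointing down, gripper open.
Joint ranges: [-176.03, 176.03], [-82.01, 121.73], [-58.28, 71.71], [-173.87, 95.51], [-174.79, -0.11], [-173.66, 173.66]. Speed limits (degrees/s): [136.94, 136.94, 172.46, 180, 180, 180].

## Interface

Orientations are given as [roll, pitch, yaw] about the fixed x, y, z axes, in that order (R = Rz(yaw) Ry(pitch) Rx(roll)).
In Python, from plant import ctrl gives the robot as it stands.
- The arm moves only by the tool apply_moves, never from a script. Its argument "commands" is a list of rows, each a list of 3 entries, a list of its own where there are three numbers: the shift along the world's x, y, z in cm, then the turn about the world's z in rad, then the closure, from 0 (fully open) to 1 (shut). In form: [[[x, y, z], turn, jaw], ...]. A call has 1 to 20 rows; each row is the pose to reach, as a shift and turn from the pose commanded when the call began; what a row does not reach only later rows make up. A row lasts 1/12 s, in which the tool goes at most 41.7 mm and 7.16 degrees, less where a joint would pass 70% of its speed; a pose out of reach is approached as far as the arm can. A call with a gripper value outside its range is refused whole. The fingers move at their own pace and stop on an object; the grip force is fixed at half the most. Time passes only in rows, so rows that repeat a pose let the fingers close. It gives the time, the measured TCP pose, the force, the opening and the grip force at its end, in the units of the state.
- ctrl.get_obs(): the state, without advancing time (a new reading comes with each control period).
- ctrl.snapshot(name): name is "scene" or "top" or "wrist"; returns a dict with "img" (384x512x3 uint8, red, green, blue), "fx", "fy", "cx", "cy" (pixels), "T" (4x4, takes a point from camera to world coordinates). Camera axes: x right, y up, looking along -z (the intrinsics and any distortion apply to the point x, -y, -z); pixel columns grow to the right and rows downward; lengths in m; the calibration is good to about 2 mm. A picture is of the moment at which its call begins. There is no depth.
- ctrl.close_job(): hands the job in; it is judged then, once.
Trained networks look in a picture, given as the dict that the camera call returned (one of the last four; its "shot" number tells which), for a name from the list of things; names that differ only in an ending like _2 or _b are one class to them, and where a whole thing is asked for, a point or a joint stands for the part that bears it (a point fixed in the world has none). Each returns a list of dicts, best first, with "score" (0 to 1); they miss things now and then, are a little off and sometimes report something else, mostly with a low value. They report only what shows in the picture. A call takes as long as a camera call. They do not tell look-alikes from the thing itself.
- ctrl.search_frame(picture, target): "at" ([column, row] in pixels, amid what is visible of it).
- ctrl.spot_point(picture, target): "at" ([column, row] in pixels: a listed point, or the origin of a listed thing).
The state is a dict: "clock": time; "joint_pos": joint angles; "qvel": joint speeds; "tau": joint torques, N m; "tool_pos": TCP position; "orientation": TCP orientation; "force": force on the tool from outside, world axes, zero at the start; "moment": the same for the moment, N m; "opening": finger opening in m; "gripper_force": force on a finger pad.
Only numpy, scipy, OpenCV 4.12 (cv2) and the standard library are available. Lean on these libraries where they do the work, as an engineer would, in place of code of your own. Each camera call takes 0.05 s, during which the arm holds its last target. There are 200 camera calls.

## Working session

There is one attempt and no reset: what is moved stays moved. The work goes in short steps, Python scripts to look and compute and a tool call to move; the robot and the scene stay as the last step left them, time stands still between calls to the robot, and variables do not carry over. Pictures are saved under pics/ and viewed, at most 10 in all, crops included, and the job is handed in when it is done.

Besides the shell and the picture viewer there is one more tool, called after ">>>" as name(argument=value, ...), one argument or row to a line, values as JSON. apply_moves: Moves the arm, as the interface text tells. Its arguments: {"type":"object","properties":{"commands":{"type":"array"}},"required":["commands"]}

```bash
mkdir -p pics; cat > h.py <<'E'
import numpy as np, cv2
from plant import ctrl
def ray(s,p):
    T=np.array(s["T"]); d=np.array([(p[0]-s["cx"])/s["fx"],-(p[1]-s["cy"])/s["fy"],-1.0])
    return T[:3,3],T[:3,:3]@d
def onz(s,p,z):
    o,d=ray(s,p); return o+d*(z-o[2])/d[2]
def proj(s,P):
    T=np.array(s["T"]); q=T[:3,:3].T@(np.array(P)-T[:3,3]); return np.array([s["cx"]+s["fx"]*q[0]/-q[2], s["cy"]-s["fy"]*q[1]/-q[2]])
Z=dict(jig=0,catch_ball=.035,gate_hinge=.015,gate_knob=.072,stop=.029,tile=.015,bowl=0,jar=0,brush=0)
E
python3 - <<'E'
from h import *
print(ctrl.get_obs(), ctrl.nose_length)
ims=[]
for n in ("scene","top"):
    s=ctrl.snapshot(n); ims.append(s["img"]); print(n,[k for k in s if k not in("img",)], s["T"][:3,3] if hasattr(s["T"],'shape') else s["T"])
    for k in Z:
        for r in ctrl.spot_point(s,k)[:3]:
            print(k,np.round(r["at"]),round(r["score"],2),np.round(onz(s,r["at"],Z[k]),3))
for n,i in zip(("scene","top"),ims): cv2.imwrite(f"pics/{n}0.png",cv2.cvtColor(i,cv2.COLOR_RGB2BGR))
E
```

```text
{'clock': 0.0, 'joint_pos': array([-5.45969718e+01,  2.05899609e+01,  6.33637166e-01, -1.89253873e-02,
       -7.01353278e+01, -1.65101653e+01]), 'qvel': array([-0.06720378, -0.0032415 , -0.02968823,  0.03624092,  0.03649246,
        0.0402069 ]), 'tau': array([-9.04949720e-04, -5.82715881e+01,  2.93052399e+01,  6.99751943e+00,
        6.87812339e-03, -1.35793598e-04]), 'tool_pos': array([ 0.21842353, -0.63819913,  0.24264202]), 'orientation': array([ 1.79907071e+02, -8.99078860e-03, -1.61113575e+02]), 'force': array([-0.03102701,  0.11755472, -0.2010254 ]), 'moment': array([-0.00116855, -0.02880313,  0.03616691]), 'gripper_force': 0.0, 'opening': 0.08717141674545321} 0.017
scene ['fx', 'fy', 'cx', 'cy', 'T', 'shot'] [1.10935841 0.29707878 1.04965243]
jig [255. 219.] 0.97 [0.553 0.039 0.   ]
jig [249. 235.] 0.69 [0.608 0.048 0.   ]
jig [165. 146.] 0.49 [ 0.448 -0.337  0.   ]
gate_hinge [267. 243.] 0.56 [0.614 0.105 0.015]
gate_knob [311. 205.] 0.61 [0.482 0.172 0.072]
stop [248. 231.] 0.48 [0.611 0.045 0.029]
tile [171. 216.] 0.76 [ 0.663 -0.169  0.015]
tile [341. 208.] 0.71 [0.414 0
[... 271 characters left out ...]
0.44632724 0.03220356 1.59543917]
jig [262. 189.] 0.81 [0.546 0.031 0.   ]
catch_ball [371. 165.] 0.42 [ 0.632 -0.323  0.035]
catch_ball [262. 196.] 0.36 [0.52  0.033 0.035]
gate_hinge [242. 169.] 0.67 [0.61  0.101 0.015]
gate_knob [216. 207.] 0.6 [0.479 0.176 0.072]
stop [257. 168.] 0.64 [0.614 0.051 0.029]
tile [260. 191.] 0.95 [0.536 0.038 0.015]
tile [199. 147.] 0.95 [0.678 0.246 0.015]
tile [322. 216.] 0.9 [ 0.462 -0.169  0.015]
bowl [370. 219.] 0.62 [ 0.455 -0.332  0.   ]
bowl [242. 170.] 0.55 [0.609 0.101 0.   ]
jar [370. 165.] 0.86 [ 0.637 -0.327  0.   ]
brush [136. 202.] 0.82 [0.49  0.451 0.   ]
brush [259. 186.] 0.57 [0.554 0.042 0.   ]
brush [369. 221.] 0.28 [ 0.447 -0.326  0.   ]
```

View pics/top0.png

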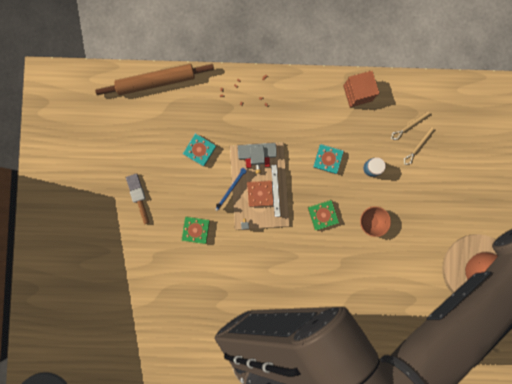

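View pics/scene0.png

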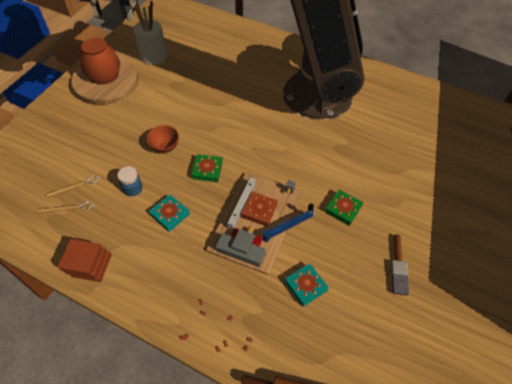

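Candidates with the tile's shape in the top view are (260,194), (199,150), (328,159), (323,215) and (196,230). Only (260,194) is terracotta, and it lies in the jig's channel, so it is the tile. The others are green or turquoise. The gate is open by about 0.5 rad, with its free end at (219,207). Next I move the wrist camera over the jig.

>>> apply_moves(
  commands=[
    [[26,72,8],-0.26,1],
    [[26,72,8],-0.26,1],
    [[26,72,8],-0.26,1],
    [[26,72,8],-0.26,1],
    [[26,72,8],-0.26,1],
    [[26,72,8],-0.26,1],
    [[26,72,8],-0.26,1],
    [[26,72,8],-0.26,1],
    [[26,72,8],-0.26,1],
    [[26,72,8],-0.26,1],
    [[26,72,8],-0.26,1],
    [[26,72,8],-0.26,1],
    [[26,72,8],-0.26,1],
    [[26,72,8],-0.26,1],
    [[26,72,8],-0.26,1],
    [[26,72,8],-0.26,1],
    [[26,72,8],-0.26,1],
    [[26,72,8],-0.26,1],
    [[26,72,8],-0.26,1],
    [[26,72,8],-0.26,1],
  ],
)

```text
clock: 2.67
tool_pos: [0.48, 0.0851, 0.3236]
orientation: [180.0, 0.0, -175.8]
force: [1.1, -0.2, 0.2]
opening: 0.0005
gripper_force: 0.0
```

>>> apply_moves(
  commands=[
    [[0,0,0],0,1],
    [[0,0,0],0,1],
    [[0,0,0],0,1],
    [[0,0,0],0,1],
  ],
)

```text
clock: 3.0
tool_pos: [0.4783, 0.0805, 0.3237]
orientation: [180.0, 0.0, -176.1]
force: [0.1, 0.7, 0.7]
opening: 0.0007
gripper_force: 0.0
```

```bash
python3 - <<'E'
from h import *
o=ctrl.get_obs(); print(o["clock"],o["tool_pos"],o["orientation"],o["opening"],o["force"])
s=ctrl.snapshot("wrist")
for k in Z:
    for r in ctrl.spot_point(s,k)[:2]:
        print(k,np.round(r["at"]),round(r["score"],2),np.round(onz(s,r["at"],Z[k]),4))
cv2.imwrite("pics/w1.png",cv2.resize(cv2.cvtColor(s["img"],cv2.COLOR_RGB2BGR),(800,600)))
E
```

```text
3.0 [0.47830016 0.08045263 0.32373512] [ 1.79990730e+02  1.81383484e-02 -1.76068937e+02] 0.0006975676468341811 [0.05526173 0.74047073 0.70193715]
catch_ball [256. 138.] 0.59 [0.4447 0.0824 0.035 ]
gate_hinge [255. 232.] 0.9 [0.6024 0.0925 0.015 ]
gate_knob [317. 175.] 0.97 [0.4864 0.1704 0.072 ]
stop [256. 233.] 0.71 [0.5973 0.0945 0.029 ]
tile [ 93. 137.] 0.92 [ 0.4626 -0.1664  0.015 ]
tile [363. 116.] 0.91 [0.4024 0.2411 0.015 ]
bowl [  7. 228.] 0.16 [ 0.6306 -0.3347  0.    ]
jar [  9. 228.] 0.64 [ 0.6317 -0.3318  0.    ]
brush [469. 186.] 0.86 [0.5027 0.4408 0.    ]
```

View pics/w1.png

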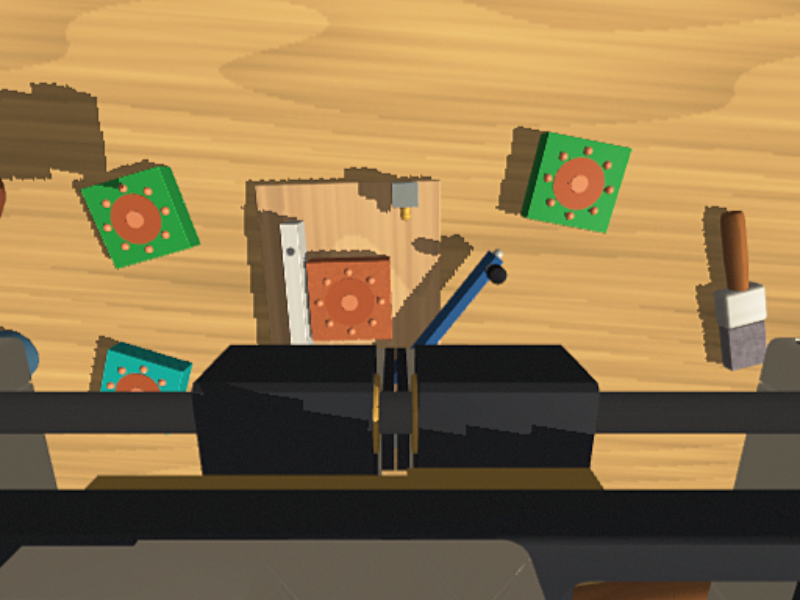

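The wrist picture (800 px wide) shows the terracotta tile in the channel, centred at (349,300). The fence is on its left at (292,280). The board's -x edge runs from (255,186) to (440,181), the catch ball is at (404,213) and the gate knob is at (497,274). This confirms the tile as the one meant.

```bash
python3 - <<'E'
from h import *
s=ctrl.snapshot("wrist"); f=512/800
g=lambda p,z: np.round(onz(s,np.array(p)*f,z),4)
for n,p,z in [("cornL",(255,186),.015),("cornR",(440,181),.015),("ball",(405,213),.035),("post top L",(391,184),.049),("post top R",(417,182),.049),("knob",(497,274),.072),
 ("fence L",(281,222),.05),("fence R",(303,221),.05),("fenceR far",(310,343),.05),("tile -x face L",(306,262),.04),("tile R",(390,257),.04),("tile far L",(311,341),.04),("tile far R",(393,338),.04)]: print(n,g(p,z))
a,b=onz(s,np.array((255,186))*f,.015)[:2],onz(s,np.array((440,181))*f,.015)[:2]
print(np.linalg.norm(b-a), np.degrees(np.arctan2(*(b-a)[::-1]))-90)
from scipy.optimize import least_squares
cs=[((255,186),(-140,-90,15)),((440,181),(-140,90,15)),((391,184),(-139,43,49)),((417,182),(-139,67,49))]
def W(p,q): 
    c,t=np.cos(p[2]),np.sin(p[2]); return np.array([p[0]+c*q[0]/1e3-t*q[1]/1e3,p[1]+t*q[0]/1e3+c*q[1]/1e3,q[2]/1e3])
r=least_squares(lambda p:np.concatenate([proj(s,W(p,q))-np.array(c)*f for c,q in cs]),[.55,.04,.05]); p=r.x
print("jig",p,np.degrees(p[2]),r.fun.round(1))
for n,q in dict(stop=(60,0,29),hinge=(50,49,15),ball=(-117,55,35)).items(): print(n,W(p,q).round(4))
E
```

```text
cornL [ 0.4287 -0.0578  0.015 ]
cornR [0.4115 0.1198 0.015 ]
ball [0.4424 0.088  0.035 ]
post top L [0.4167 0.0732 0.049 ]
post top R [0.4133 0.0962 0.049 ]
knob [0.4867 0.1725 0.072 ]
fence L [ 0.4571 -0.0242  0.05  ]
fence R [ 0.4548 -0.0043  0.05  ]
fenceR far [0.5728 0.0044 0.05  ]
tile -x face L [ 0.4946 -0.0027  0.04  ]
tile R [0.4841 0.0768 0.04  ]
tile far L [0.5746 0.0037 0.04  ]
tile far R [0.5656 0.0853 0.04  ]
0.17836903964343703 5.5473492686925425
jig [0.5591381  0.0444851  0.10085411] 5.778515030690633 [-0.9  0.   0.1 -0.5  0.1 -0.1  0.7  0.6]
stop [0.6188 0.0505 0.029 ]
hinge [0.604  0.0983 0.015 ]
ball [0.4372 0.0874 0.035 ]
```

>>> apply_moves(
  commands=[
    [[2,6,-2],0.027,1],
    [[3.6,10,-5],0.027,1],
    [[3.6,13.5,-8],0.027,1],
    [[3.6,13.5,-12],0.027,1],
    [[3.6,13.5,-16],0.027,1],
    [[3.6,13.5,-20],0.027,1],
    [[3.6,13.5,-23],0.027,1],
    [[3.6,13.5,-25],0.027,1],
    [[3.6,13.5,-27],0.027,1],
    [[3.6,13.5,-28],0.027,1],
    [[3.6,13.5,-28.2],0.027,1],
    [[3.6,13.5,-28.2],0.027,1],
    [[3.6,13.5,-28.2],0.027,1],
    [[3.6,13.5,-28.2],0.027,1],
  ],
)

```text
clock: 4.72
tool_pos: [0.5155, 0.2172, 0.0433]
orientation: [179.9, 0.1, -174.4]
force: [-0.1, 0.3, 1.2]
opening: 0.0007
gripper_force: 0.0
```

```bash
python3 - <<'E'
from h import *
o=ctrl.get_obs(); print(o["clock"],o["tool_pos"],o["orientation"],o["opening"],o["force"])
s=ctrl.snapshot("scene"); P=o["tool_pos"]; u,v=proj(s,P).astype(int); print(u,v)
im=cv2.cvtColor(s["img"],cv2.COLOR_RGB2BGR)[140:290,190:390]
cv2.imwrite("pics/s2.png",cv2.resize(im,(800,600),interpolation=cv2.INTER_CUBIC))
E
```

```text
4.7167 [0.51554459 0.21716531 0.04330097] [ 1.79902033e+02  1.46260914e-01 -1.74444927e+02] 0.0007457533434488302 [-0.12235189  0.31393391  1.22776485]
320 226
```

View pics/s2.png

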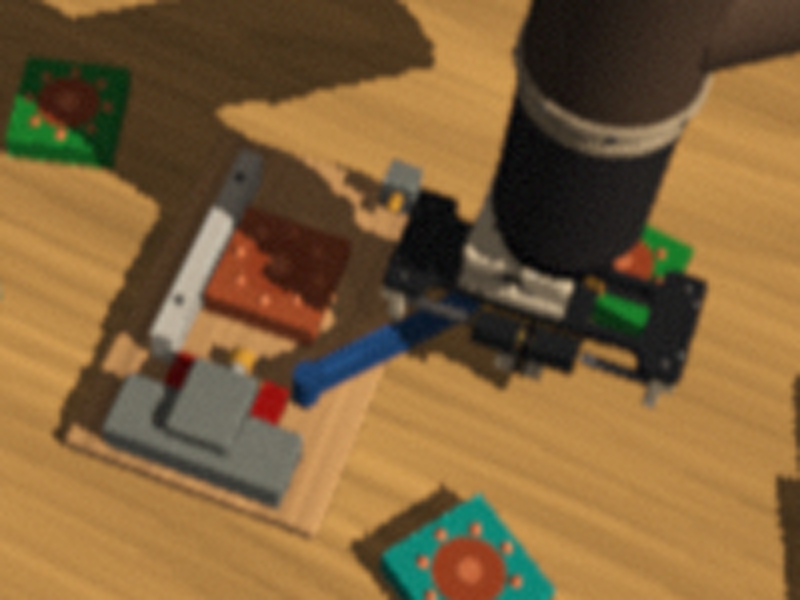

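The gripper (enlarged crop, fingers near (520,360)) stands outside the blue gate, which runs from (305,380) to (470,305). Nothing is touching it. I now push the gate gently.

>>> apply_moves(
  commands=[
    [[0,-1,0],0,1],
    [[0,-1.8,0],0,1],
    [[-0.2,-2.6,0],0,1],
    [[-0.4,-3.2,0],0,1],
    [[-0.6,-3.8,0],0,1],
    [[-0.8,-4.4,0],0,1],
    [[-1,-5,0],0,1],
    [[-1.2,-5.6,0],0,1],
    [[-1.4,-6.2,0],0,1],
    [[-1.6,-6.8,0],0,1],
    [[-1.8,-7.4,0],0,1],
    [[-2,-8,0],0,1],
    [[-2.2,-8.5,0],0,1],
    [[-2.2,-8.5,0],0,1],
    [[-2.2,-8.5,0],0,1],
  ],
)

```text
clock: 6.02
tool_pos: [0.4925, 0.1311, 0.0416]
orientation: [-180.0, -0.0, -174.5]
force: [1.1, -0.0, -0.4]
opening: 0.0002
gripper_force: 0.0
```

```bash
python3 - <<'E'
from h import *
s=ctrl.snapshot("scene")
im=cv2.cvtColor(s["img"],cv2.COLOR_RGB2BGR)[140:290,190:390]
cv2.imwrite("pics/s3.png",cv2.resize(im,(800,600),interpolation=cv2.INTER_CUBIC))
E
```

```text
(no output)
```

View pics/s3.png

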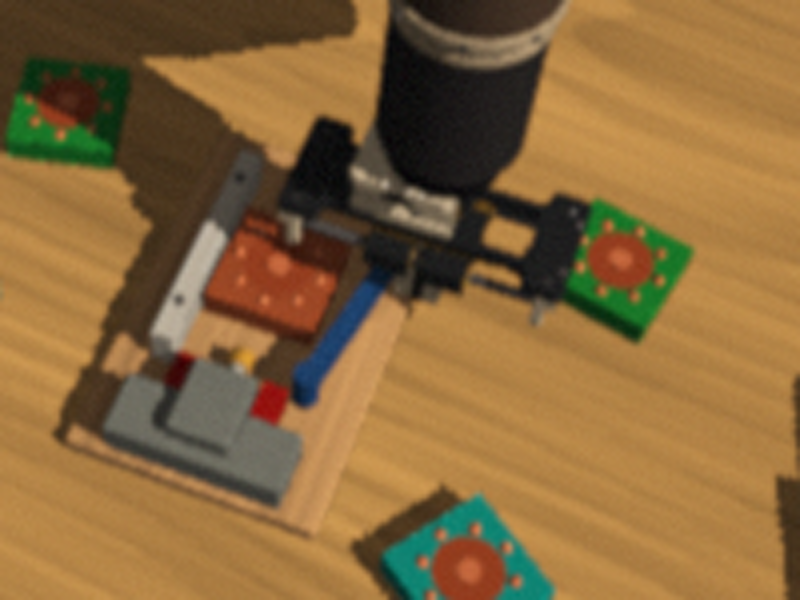

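The gate (crop: (305,390) to (380,285)) has swung most of the way. I continue slowly against the catch.

>>> apply_moves(
  commands=[
    [[-0.1,-0.4,0],0,1],
    [[-0.1,-0.8,0],0,1],
    [[-0.2,-1.1,0],0,1],
    [[-0.2,-1.4,0],0,1],
    [[-0.2,-1.4,0],0,1],
    [[-0.2,-1.4,0],0,1],
  ],
)

```text
clock: 6.57
tool_pos: [0.4906, 0.1173, 0.0416]
orientation: [180.0, -0.0, -174.5]
force: [-0.7, 1.5, 0.0]
opening: 0.0006
gripper_force: 0.6
```

>>> apply_moves(
  commands=[
    [[0,-0.3,0],0,1],
    [[0,-0.5,0],0,1],
    [[0,-0.7,0],0,1],
    [[0,-0.7,0],0,1],
  ],
)

```text
clock: 6.9
tool_pos: [0.4904, 0.1102, 0.0415]
orientation: [-180.0, -0.0, -174.4]
force: [-0.5, 0.3, 1.3]
opening: 0.0003
gripper_force: 0.0
```

>>> apply_moves(
  commands=[
    [[0,-0.2,0],0,1],
    [[0,-0.3,0],0,1],
    [[0,-0.3,0],0,1],
  ],
)

```text
clock: 7.15
tool_pos: [0.4907, 0.108, 0.0416]
orientation: [179.9, 0.0, -174.5]
force: [-1.8, 6.3, -0.4]
opening: 0.0004
gripper_force: 3.0
```

Catch resistance has begun at 6 N.

>>> apply_moves(
  commands=[
    [[0,-0.2,0],0,1],
    [[0,-0.4,0],0,1],
    [[0,-0.4,0],0,1],
  ],
)

```text
clock: 7.4
tool_pos: [0.491, 0.1073, 0.0418]
orientation: [179.7, 0.2, -174.5]
force: [-10.6, 27.5, -0.7]
opening: 0.0003
gripper_force: 13.5
```

>>> apply_moves(
  commands=[
    [[0,-0.2,0],0,1],
    [[0,-0.3,0],0,1],
    [[0,-0.3,0],0,1],
  ],
)

```text
clock: 7.65
tool_pos: [0.4912, 0.1069, 0.0418]
orientation: [179.5, 0.3, -174.5]
force: [-18.2, 42.8, -1.3]
opening: 0.0003
gripper_force: 21.6
```

The resistance is hard, so I back off and check whether the gate is shut.

>>> apply_moves(
  commands=[
    [[0,0.9,0],0,1],
    [[0,3,0],0,1],
    [[0,3,3],0,1],
    [[0,2,7],0,1],
    [[0,0,11],0,1],
    [[0,-2,15],0,1],
    [[0,-5,19],0,1],
    [[0,-5,23],0,1],
    [[0,-5,24],0,1],
    [[0,-5,24],0,1],
    [[0,-5,24],0,1],
  ],
)

```text
clock: 8.57
tool_pos: [0.4909, 0.05, 0.283]
orientation: [179.9, 0.2, -174.5]
force: [-0.1, 0.3, -0.4]
opening: 0.0003
gripper_force: 0.0
```

```bash
python3 - <<'E'
from h import *
o=ctrl.get_obs(); print(o["clock"],o["tool_pos"],o["force"])
s=ctrl.snapshot("wrist")
for k in ("gate_knob","catch_ball","gate_hinge","tile"):
    for r in ctrl.spot_point(s,k)[:2]: print(k,np.round(r["at"]),round(r["score"],2),np.round(onz(s,r["at"],Z[k]),4))
im=cv2.cvtColor(s["img"],cv2.COLOR_RGB2BGR)[60:260,130:397]
cv2.imwrite("pics/w4.png",cv2.resize(im,(800,600),interpolation=cv2.INTER_CUBIC))
E
```

```text
8.5667 [0.49088052 0.0500223  0.28295927] [-0.10459008  0.28475921 -0.44732133]
gate_knob [279. 153.] 0.87 [0.4664 0.0797 0.072 ]
catch_ball [282. 132.] 0.59 [0.4434 0.0838 0.035 ]
tile [244. 186.] 0.95 [0.5268 0.0409 0.015 ]
tile [396. 114.] 0.94 [0.4061 0.2377 0.015 ]
```

View pics/w4.png

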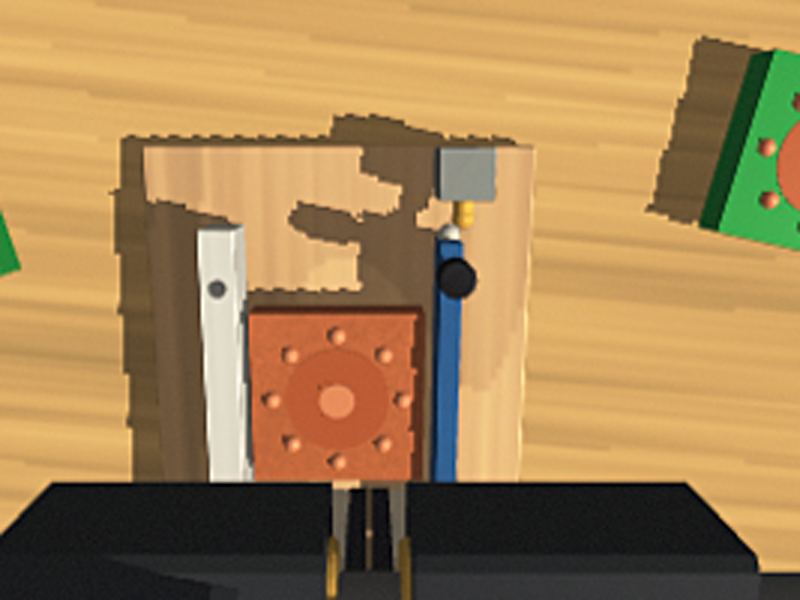

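The gate looks shut: its strip in the crop from (449,240) to (444,480) runs beside the tile, and the free end sits at the ball at (464,213). I'll verify that it is parallel numerically.

```bash
python3 - <<'E'
from h import *
s=ctrl.snapshot("wrist"); f=267/800
g=lambda p,z: onz(s,np.array(p)*f+[130,60],z)[:2]
def ang(a,b,z):
    A,B=g(a,z),g(b,z); d=B-A; return np.degrees(np.arctan2(d[1],d[0])).round(2),A.round(4),B.round(4)
print("fenceL",ang((197,228),(207,480),.05)); print("fenceR",ang((243,228),(250,480),.05))
print("gateR",ang((463,245),(456,480),.051)); print("gateL",ang((436,240),(432,480),.051))
print("boardL",ang((145,147),(158,480),.015)); print("boardR",ang((533,147),(521,480),.015)); print("back",ang((145,147),(533,147),.015))
print("tileL",ang((248,310),(255,480),.04));print("tileback",ang((248,310),(420,307),.04));print("tileR",ang((418,315),(412,480),.04))
print("post",g((437,148),.049),g((495,148),.049),g((437,196),.049),g((495,196),.049))
E
```

```text
fenceL (np.float64(4.89), array([ 0.4558, -0.026 ]), array([ 0.569 , -0.0163]))
fenceR (np.float64(5.01), array([ 0.4539, -0.0066]), array([0.5671, 0.0033]))
gateR (np.float64(5.58), array([0.4518, 0.0866]), array([0.5574, 0.0969]))
gateL (np.float64(5.86), array([0.4508, 0.0749]), array([0.5585, 0.086 ]))
boardL (np.float64(3.99), array([ 0.4257, -0.0574]), array([ 0.5857, -0.0463]))
boardR (np.float64(6.4), array([0.4086, 0.1166]), array([0.5678, 0.1344]))
back (np.float64(95.61), array([ 0.4257, -0.0574]), array([0.4086, 0.1166]))
tileL (np.float64(5.82), array([ 0.4906, -0.0036]), array([0.5709, 0.0046]))
tileback (np.float64(96.64), array([ 0.4906, -0.0036]), array([0.4817, 0.0723]))
tileR (np.float64(4.45), array([0.4854, 0.0718]), array([0.5636, 0.0779]))
post [0.4136081  0.07106384] [0.41126661 0.09489986] [0.43283152 0.07337005] [0.4304541  0.09755165]
```

The gate is parallel to the fence (5.7° against 5.0°), so it is shut and home. Next I bring the closed fingers down behind the tile's -x face, whose middle is near (0.486, 0.034).

>>> apply_moves(
  commands=[
    [[-1.5,-1,-2],0.01,1],
    [[-2.9,-1.8,-6],0.01,1],
    [[-2.9,-1.8,-10],0.01,1],
    [[-2.9,-1.8,-14],0.01,1],
    [[-2.9,-1.8,-18],0.01,1],
    [[-2.9,-1.8,-21],0.01,1],
    [[-2.9,-1.8,-23],0.01,1],
    [[-2.9,-1.8,-24],0.01,1],
    [[-2.9,-1.8,-24.3],0.01,1],
    [[-2.9,-1.8,-24.3],0.01,1],
    [[-2.9,-1.8,-24.3],0.01,1],
    [[-2.9,-1.8,-24.3],0.01,1],
  ],
)

```text
clock: 9.87
tool_pos: [0.4622, 0.0327, 0.0394]
orientation: [180.0, 0.1, -173.9]
force: [0.8, 0.4, -0.1]
opening: 0.0005
gripper_force: 0.0
```

>>> apply_moves(
  commands=[
    [[0.3,0.03,0],0,1],
    [[0.6,0.06,0],0,1],
    [[0.9,0.1,0],0,1],
    [[1.2,0.13,0],0,1],
    [[1.4,0.15,0],0,1],
    [[1.6,0.18,0],0,1],
    [[1.8,0.2,0],0,1],
    [[2,0.22,0],0,1],
    [[2.2,0.24,0],0,1],
    [[2.4,0.26,0],0,1],
    [[2.6,0.28,0],0,1],
    [[2.8,0.3,0],0,1],
    [[3,0.32,0],0,1],
    [[3,0.32,0],0,1],
    [[3,0.32,0],0,1],
  ],
)

```text
clock: 11.12
tool_pos: [0.4918, 0.0357, 0.0386]
orientation: [180.0, 0.0, -173.9]
force: [-0.4, 0.7, 0.2]
opening: 0.0001
gripper_force: 0.0
```

>>> apply_moves(
  commands=[
    [[0.2,0.02,0],0,1],
    [[0.4,0.05,0],0,1],
    [[0.6,0.07,0],0,1],
    [[0.8,0.09,0],0,1],
    [[1,0.11,0],0,1],
    [[1.2,0.13,0],0,1],
    [[1.4,0.15,0],0,1],
    [[1.6,0.17,0],0,1],
    [[1.8,0.19,0],0,1],
    [[1.8,0.19,0],0,1],
    [[1.8,0.19,0],0,1],
    [[1.8,0.19,0],0,1],
  ],
)

```text
clock: 12.12
tool_pos: [0.5092, 0.0374, 0.0383]
orientation: [-180.0, -0.0, -173.9]
force: [-2.6, -0.4, -0.9]
opening: 0.0003
gripper_force: 1.1
```

>>> apply_moves(
  commands=[
    [[0.15,0.02,0],0,1],
    [[0.3,0.03,0],0,1],
    [[0.45,0.05,0],0,1],
    [[0.6,0.06,0],0,1],
    [[0.75,0.08,0],0,1],
    [[0.9,0.09,0],0,1],
    [[0.9,0.09,0],0,1],
    [[0.9,0.09,0],0,1],
  ],
)

```text
clock: 12.78
tool_pos: [0.5185, 0.0383, 0.0384]
orientation: [-180.0, -0.0, -173.9]
force: [-3.7, 0.0, -1.0]
opening: 0.0005
gripper_force: 2.1
```

>>> apply_moves(
  commands=[
    [[0.1,0.01,0],0,1],
    [[0.2,0.02,0],0,1],
    [[0.3,0.03,0],0,1],
    [[0.4,0.04,0],0,1],
    [[0.5,0.05,0],0,1],
    [[0.6,0.06,0],0,1],
    [[0.6,0.06,0],0,1],
    [[0.6,0.06,0],0,1],
  ],
)

```text
clock: 13.45
tool_pos: [0.5243, 0.0389, 0.0384]
orientation: [-180.0, -0.0, -173.9]
force: [-5.4, -0.4, 0.0]
opening: 0.0007
gripper_force: 2.6
```

>>> apply_moves(
  commands=[
    [[0.07,0.01,0],0,1],
    [[0.14,0.01,0],0,1],
    [[0.21,0.02,0],0,1],
    [[0.3,0.03,0],0,1],
    [[0.3,0.03,0],0,1],
    [[0.3,0.03,0],0,1],
  ],
)

```text
clock: 13.95
tool_pos: [0.5263, 0.0389, 0.0383]
orientation: [-180.0, -0.1, -173.9]
force: [-8.4, 0.3, 1.5]
opening: 0.0003
gripper_force: 4.2
```

>>> apply_moves(
  commands=[
    [[0.05,0,0],0,1],
    [[0.1,0.01,0],0,1],
    [[0.15,0.01,0],0,1],
    [[0.15,0.01,0],0,1],
    [[0.15,0.01,0],0,1],
  ],
)

```text
clock: 14.37
tool_pos: [0.5264, 0.0387, 0.038]
orientation: [-180.0, -0.3, -173.9]
force: [-12.2, 1.6, 4.0]
opening: 0.0001
gripper_force: 6.3
```

>>> apply_moves(
  commands=[
    [[0.05,0,0],0,1],
    [[0.1,0.01,0],0,1],
    [[0.1,0.01,0],0,1],
    [[0.1,0.01,0],0,1],
    [[0.1,0.01,0],0,1],
  ],
)

```text
clock: 14.78
tool_pos: [0.5264, 0.0385, 0.0378]
orientation: [-179.9, -0.4, -173.9]
force: [-15.5, 1.0, 4.9]
opening: 0.0006
gripper_force: 7.4
```

>>> apply_moves(
  commands=[
    [[0.05,0,0],0,1],
    [[0.12,0.01,0],0,1],
    [[0.12,0.01,0],0,1],
    [[0.12,0.01,0],0,1],
    [[0.12,0.01,0],0,1],
  ],
)

```text
clock: 15.2
tool_pos: [0.5266, 0.0383, 0.0375]
orientation: [-179.9, -0.5, -174.0]
force: [-17.9, 2.1, 6.2]
opening: 0.0003
gripper_force: 8.8
```

```bash
python3 - <<'E'
from h import *
o=ctrl.get_obs(); print(o["clock"],o["tool_pos"],o["force"],o["moment"])
s=ctrl.snapshot("scene")
im=cv2.cvtColor(s["img"],cv2.COLOR_RGB2BGR)[165:285,200:360]
cv2.imwrite("pics/s5.png",cv2.resize(im,(800,600),interpolation=cv2.INTER_CUBIC))
s=ctrl.snapshot("wrist")
im=cv2.cvtColor(s["img"],cv2.COLOR_RGB2BGR)
cv2.imwrite("pics/w5.png",cv2.resize(im,(800,600),interpolation=cv2.INTER_CUBIC))
E
```

```text
15.2 [0.52656999 0.03830567 0.03745735] [-17.86670034   2.10907504   6.212709  ] [6.83064941e-01 6.35024203e+00 5.01087963e-03]
```

View pics/s5.png

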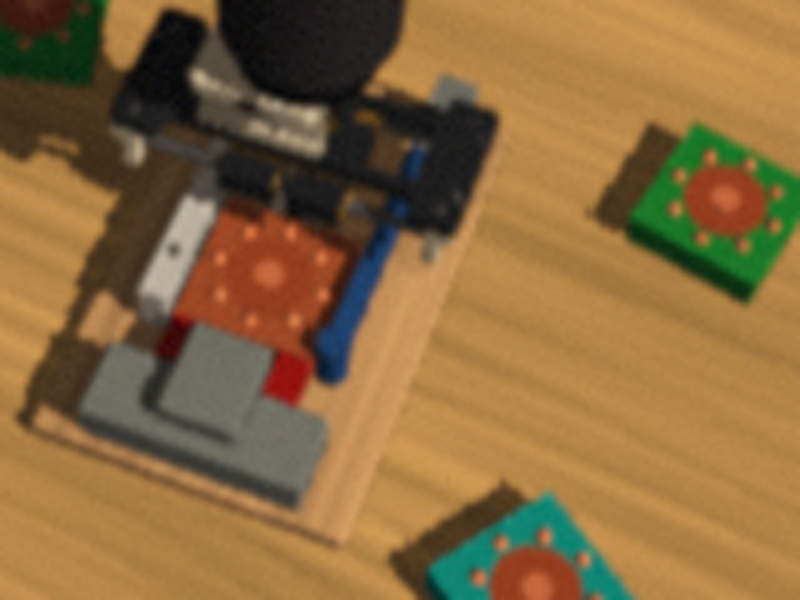

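View pics/w5.png

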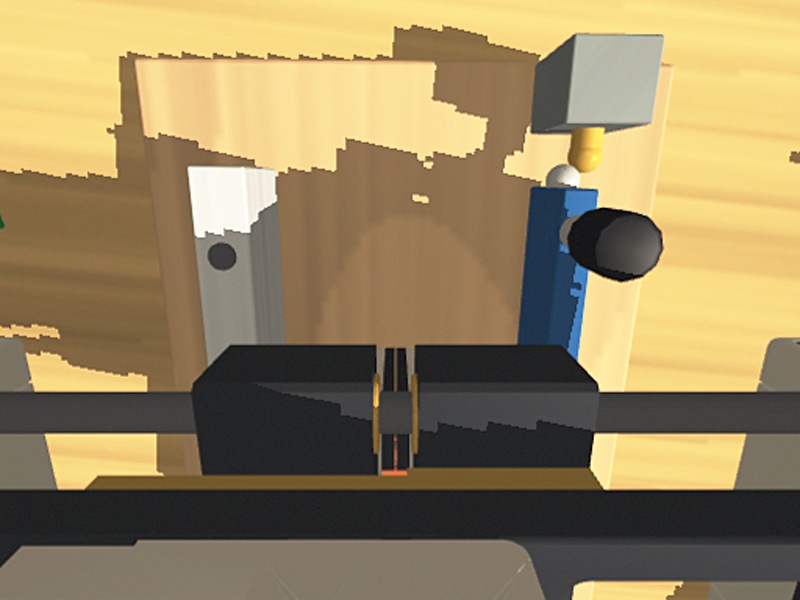

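The scene crop shows the tile (265,275) flush against both red blocks (175,340) and (290,375), with the plunger hidden. In the wrist view the gate's end nose (563,180) has passed inside the catch ball (585,150), so the gate is shut. The hold is steady at about 18 N.

```bash
python3 -c "
from plant import ctrl
print(ctrl.close_job())"
```

```text
the job is handed in; nothing more can be done
None
```

The job is handed in at about 15 s: the gate is shut on its catch, and the fingers are holding the tile against both red stop blocks at about 18 N, with the bowl, jar and brush not touched.

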